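# Check weight off its keeper hook and onto the counting scale

### The arm

A 6-joint arm with a two-finger parallel gripper is mounted at the origin on a cart in front of the work surface, level with it; the furniture and walls round the work are solid. World frame = base frame: x ahead of the robot, y to its left, z up, the work surface at z = 0. Lengths are in mm, angles in rad, forces in N, time in s.
With the tool pointing down it reaches from about 275 to 750 mm from the base axis. Payload 10.2 kg.
Tool frame: the origin (TCP) lies at the very end of the fingers, on their centre line; the grasp point (between the pads) lies 19 mm behind it; z points along the fingers, x is the direction in which the jaws open and shut, and the axes are right-handed (so a half turn about z gives the same grasp; the last joint's range is limited). The gripper opens to 85 mm and grips with 20 to 120 N. Pads are 22 mm wide; open, the fingers measure 114 mm over their backs; the gripper's body (76 mm by 85 mm) begins 54 mm behind the grasp point. The pads swing forward as they close: fully open they stand 13 mm farther back than shut.
Start: joints at [-1.562, 0.313, 1.498, -0, 1.331, -0.223], TCP at [120.594, -510.968, 208.394] pointing down, gripper open.
Joint ranges: [-2.94, 2.94], [-0.97, 2.17], [0.19, 2.56], [-1.23, 4.37], [0.02, 3.11], [-2.88, 2.88]. Speed limits (rad/s): [2.39, 2.39, 3.01, 3.14, 3.14, 3.14].

### API

Orientations are given as a unit quaternion [w, x, y, z].
In Python, from rig import ctrl, cams gives the robot as it stands.
- The arm moves only by the tool play_rows, never from a script. Its argument "steps" is a list of rows, each a list of 2 entries, a list of its own where there are three numbers: the shift along the tool's x, y, z normalised to -1 to 1, where 1 is 0.75 m, then the turn, a rotation vector about the tool's x, y, z normalised to -1 to 1, where 1 is 45 degrees. A call has 1 to 20 rows; each row shifts and turns the commanded pose from where the row before left it, along the tool's axes as they then stand; what a row does not reach is not made up. A row lasts 1/10 s, in which the tool goes at most 50 mm and 8.59 degrees, less where a joint would pass 70% of its speed; a pose out of reach is approached as far as the arm can. A call with a number of a shift or a turn outside -1 to 1 is refused whole. A call with a gripper value outside its range is refused whole. "grip" is the closure, from 0 (fully open) to 1 (shut), set as the call begins (left out, the last holds). The fingers move at their own pace and stop on an object; "squeeze" is the grip in N (left out, the last holds). Time passes only in rows, so rows that do not move let the fingers close. It gives the time, the measured TCP pose, the force and the opening at its end, in the units of the state.
- ctrl.sense(): the state, without advancing time (a new reading comes with each control period).
- cams.capture(name): name is "scene" or "side" or "wrist"; returns the picture (480x640x3 uint8, red, green, blue); there is no depth.
- cams.camera_info(name): a dict with "fx", "fy", "cx", "cy" (pixels), "xyz" and "attitude" of the camera in the world. Camera axes: x right, y up, looking along -z (the intrinsics and any distortion apply to the point x, -y, -z); pixel columns grow to the right and rows downward; lengths in mm; the calibration is good to about 2 mm. A picture is of the moment at which its call begins: read the wrist's pose just before it. camera_info takes no time and is no camera call; for the wrist camera it gives the pose at the moment of the call.
- ctrl.finish_job(): hands the job in, once; it reports no verdict.
Trained networks look in the newest picture that a camera, given by its name, has taken for a name from the list of things; names that differ only in an ending like _2 or _b are one class to them, and where a whole thing is asked for, a point or a joint stands for the part that bears it (a point fixed in the world has none). Each returns a list of dicts, best first, with "p" (0 to 1); they miss things now and then, are a little off and sometimes report something else, mostly with a low value. They report only what shows in the picture. A call takes as long as a camera call.
- cams.search_frame(camera, thing): "rect" ([centre column, centre row, width, height] in pixels, round what is visible of it).
- cams.tip_of(camera, thing): "pixel" ([column, row] in pixels: a listed point, or the origin of a listed thing).
The state is a dict: "time_s": time; "joints": joint angles; "dq": joint speeds; "tau": joint torques, N m; "eef_pos": TCP position; "ee_rot": TCP orientation; "force": force on the tool from outside, world axes, zero at the start; "wrist_torque": the same for the moment, N m; "grip_width": opening from 0.0 (shut) to 1.0 (fully open).
Only numpy, scipy, OpenCV 4.12 (cv2) and the standard library are available. Lean on these libraries where they do the work, as an engineer would, in place of code of your own. Each camera call takes 0.05 s, during which the arm holds its last target.

### The job

The counting scale is due for its check: take the steel check weight off its hook by its handle and stand it upright in the middle of the scale's pan. The hook's sprung keeper holds the weight's crossbar under the hook's nose, so take its load off the bar, push the weight back against the keeper until it is fully open and keep it there while you lift the crossbar out. Feel your way and do not force the hook (more than 11 N on the keeper would damage it), set the weight down gently, and leave the other things on the desk alone.

Things in the scene. Friction and masses are not known exactly. Their poses are not given: they have to be found in the camera images.
- weight_handle (a point): Centre of the check weight's handle bar: dark steel, 14 mm thick along x, 56 mm long along y, 16 mm high; z up. It lies 136 mm above the weight's underside and 50 mm above the underside of the crossbar. At the start its y is along the stand's y (to within 0.05 rad).
- check_weight: Steel check weight, 0.3 to 0.6 kg; origin at the centre of its underside, z up. Cylinder 56 mm across and 40 mm high, on it a flat stirrup: two uprights 40 mm apart (along y), joined by a crossbar 8 mm square (underside 86 mm up), which hangs on the hook bar, and by the handle bar above.
- hook_stand: Fixed stand: grey foot plate, post and steel hook; origin on the desk, z up, the hook's end points to the stand's -x and the post stands at +x. Nothing of it rises more than 20 mm above the hook bar's top. The crossbar rubs hard on the bar and jams if pushed along it under load: raise it 1 to 3 mm first. Over 25 N on the stand, or 11 N on the keeper, damages it.
- bar_mid (a point): On the hook bar's top, 125 mm up, axes as hook_stand, near the crossbar. Bar: along x, 14 mm wide, 10 mm thick. Its -x end turns up (7 mm thick) and back to +x into a nose, 30 mm long, 12 mm above the bar, 8 mm thick (top 20 mm above the bar). The crossbar lies under the nose: once back clear of its tip, it goes up past it, then away over it to -x.
- sleeve (a point): Clamp sleeve on the post, axes as hook_stand. In it the hook (bar, nose, keeper as one) is clamped anywhere within 21 mm along x, not measured: the inner face of the upturned end is 102 to 123 mm to -x of this point, the keeper's closed face 34 mm to +x of that face. So the crossbar meets the keeper after 3 to 26 mm of pushing, the stop 6 mm later.
- keeper_place (a point): Roughly where the keeper is, to within 15 mm along x (axes as hook_stand; a fixed point, it does not follow the keeper): a dark block on the bar, 22 mm wide, 20 mm high, facing the nose tip. Closed, it leaves a gap of 4 mm; pushed along +x it yields 6 mm (spring, 3 N rising to 5.6 N) to a hard stop, leaving 10 mm for the 8 mm crossbar. Let go, it shuts again.
- pan_centre (a point): Centre of the top face of the scale's flat dark grey pan, which is 168 mm along x and 208 mm along y and 66 mm above the desk; axes are the scale's. The scale (297 x 250 x 66 mm) is fixed; its keys lie on its -x side, lower than the pan.
- scale: The counting scale itself; origin on the desk under its middle.
- screwdriver: Loose screwdriver with a yellow handle, 193 mm long, lying between hook and scale, to be left alone; origin at its underside.
- tape_measure: Loose yellow tape measure, 31 x 73 x 58 mm, standing between hook and scale, to be left alone; origin at its underside.

How it is judged (in metres and radians):
On the way:
1. the crossbar is lifted out of the hook: the weight is more than 24 mm above where it hung (z of weight_handle in the frame of hook_stand above 0.199 m), for 0.1 s.
At the end, for the whole second after the job is handed in: The check weight stands upright (within 0.1 rad) and at rest on the scale's pan, its underside on the pan (within 4 mm) and its axis within 50 mm of the pan's centre (horizontal distance between check_weight and pan_centre below 0.05 m and z of check_weight in the frame of pan_centre between -0.004 and 0.004 m and angle between check_weight's own z axis and vertical below 0.1 rad and contact force between check_weight and scale above 1 N and linear speed of check_weight below 0.02 m/s); the robot touches nothing.
It fails at once if the hook is forced: more than 25 N on the hook stand (contact force between anything else and hook_stand above 25 N).
It fails at once if the keeper is forced: more than 11 N on the keeper (contact force between anything else and keeper above 11 N).
It fails at once if the weight is banged down or pressed on the scale: more than 60 N (contact force between check_weight and scale above 60 N).
It fails at once if the screwdriver or the tape measure is moved by more than 20 mm (distance of any of screwdriver, tape_measure from where it was at the start of the episode above 0.02 m).
It also fails if it takes over 69 s, if anything falls off the work surface, if the arm or the gripper's body presses on something with over 40 N, if the wrist force passes 120 N, or if a joint passes its speed limit or range.

## Working session

There is one attempt and no reset: what is moved stays moved. The work goes in short steps, Python scripts to look and compute and a tool call to move; the robot and the scene stay as the last step left them, time stands still between calls to the robot, and variables do not carry over. Pictures are saved under pics/ and viewed, and the job is handed in when it is done.

Besides the shell and the picture viewer there is one more tool, called after "Request:" as name(argument=value, ...), one argument or row to a line, values as JSON. play_rows: Moves the arm, as the interface text tells. Its arguments: {"type":"object","properties":{"steps":{"type":"array"},"grip":{"type":"number"},"squeeze":{"type":"number"}},"required":["steps"]}

```bash
ls; mkdir -p pics
python3 - <<'E'
from rig import ctrl, cams
import cv2
s=ctrl.sense()
print({k:s[k] for k in s})
for n in ("scene","side","wrist"):
    i=cams.camera_info(n); print(n,i)
    im=cams.capture(n); cv2.imwrite(f"pics/{n}0.png",im[:,:,::-1])
    for t in ("weight_handle","check_weight","hook_stand","bar_mid","sleeve","keeper_place","pan_centre","scale","screwdriver","tape_measure"):
        r=cams.tip_of(n,t)[:2]; print(t,[(x['pixel'],round(x['p'],2)) for x in r])
print(ctrl.sense()['time_s'])
E
```

```text
pics
{'time_s': 0.0, 'joints': array([-1.56236774e+00,  3.13458791e-01,  1.49845342e+00,  2.81886671e-05,
        1.33101712e+00, -2.23381464e-01]), 'dq': array([ 4.00114796e-05, -1.66697858e-04,  8.70115108e-04,  1.21138967e-03,
       -1.58618272e-03,  1.59377528e-03]), 'tau': array([-1.17321291e-03, -4.12266076e+01, -2.59742707e+01, -2.53103326e-04,
        4.09654036e-03, -1.47495217e-05]), 'eef_pos': array([ 120.61593842, -510.65329616,  207.82445543]), 'ee_rot': array([-5.29142544e-04,  7.84134062e-01, -6.20591110e-01, -4.08506246e-04]), 'force': array([0.13527236, 0.47389734, 0.21381025]), 'wrist_torque': array([-0.05302268, -0.03662456, -0.03440734]), 'grip_width': 1.0073309943192483}
scene {'fx': 465.781797358492, 'fy': 465.781797358492, 'cx': 320.8795328649172, 'cy': 238.56179477258863, 'xyz': array([-26.93746501, 742.84725429, 595.82423693]), 'attitude': array([-0.27961861, -0.1628246 ,  0.49357865,  0.80726805])}
weight_handle [([354.2, 178.6], 0.82), ([257.7, 321.7], 0.4)]
check_weight [([351.7, 228.5], 0.55)]
hook_stand [([351.3, 177.6], 0.66), ([357.7, 245.3], 0.62)]
b
[... 553 characters left out ...]
368.4, 379.1], 0.93)]
bar_mid [([387.0, 327.0], 0.89)]
sleeve [([449.7, 322.5], 0.93)]
keeper_place [([401.6, 317.4], 0.83), ([368.6, 377.4], 0.74)]
pan_centre [([343.6, 222.9], 0.97)]
scale [([325.3, 249.1], 0.9)]
screwdriver [([257.4, 313.8], 0.86)]
tape_measure [([338.7, 308.4], 0.91), ([385.6, 364.8], 0.54)]
wrist {'fx': 336.00682624569185, 'fy': 336.00682624569185, 'cx': 321.6688921135608, 'cy': 242.84476025235108, 'xyz': array([ 192.72578785, -495.45871105,  373.75928467]), 'attitude': array([ 0.77547988, -0.11679857,  0.09235906, -0.61356242])}
weight_handle []
check_weight []
hook_stand []
bar_mid []
sleeve []
keeper_place []
pan_centre []
scale []
screwdriver []
tape_measure []
1.65
```

View pics/scene0.png

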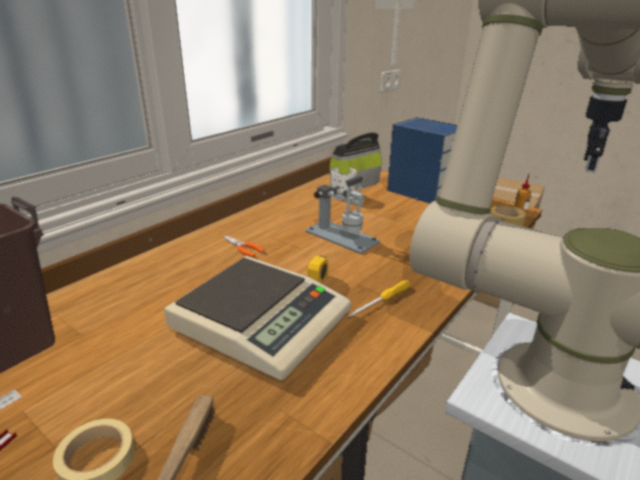

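View pics/side0.png

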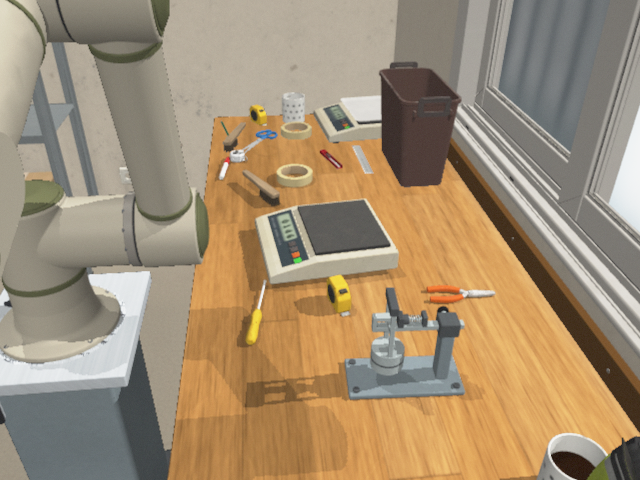

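```bash
cat > h.py <<'E'
import numpy as np
from scipy.spatial.transform import Rotation as R
from scipy.optimize import least_squares
def Rq(q): return R.from_quat([q[1],q[2],q[3],q[0]]).as_matrix()
def ray(i,p):
    d=np.array([(p[0]-i['cx'])/i['fx'],-(p[1]-i['cy'])/i['fy'],-1.])
    d=Rq(i['attitude'])@d
    return i['xyz'],d/np.linalg.norm(d)
def proj(i,X):
    c=Rq(i['attitude']).T@(np.asarray(X)-i['xyz'])
    return np.array([i['cx']+i['fx']*c[0]/-c[2], i['cy']-i['fy']*c[1]/-c[2]])
def tri(infos,pix):
    A=np.zeros((3,3));b=np.zeros(3)
    for i,p in zip(infos,pix):
        o,d=ray(i,p);P=np.eye(3)-np.outer(d,d);A+=P;b+=P@o
    X=np.linalg.solve(A,b)
    return X,[np.round(proj(i,X)-p,1) for i,p in zip(infos,pix)]
def atz(i,p,z):
    o,d=ray(i,p); return o+d*(z-o[2])/d[2]
def tool(v,q):  # world mm vector -> tool normalised
    return Rq(q).T@np.asarray(v,float)/750
E
python3 - <<'E'
from rig import cams
from h import *
S,D=cams.camera_info("scene"),cams.camera_info("side")
P=dict(weight_handle=([354.2,178.6],[391.7,301.1],175),check_weight=([351.7,228.5],[381.7,361],39),bar_mid=([352.7,201.6],[387,327],125),
sleeve=([322.9,190.4],[449.7,322.5],None),keeper=([347.4,192],[401.6,317.4],None),pan=([242.6,290.9],[343.6,222.9],66),screw=([379.9,302.3],[257.4,313.8],0),tape=([319.9,278.5],[338.7,308.4],0),stand=([357.7,245.3],[368.4,379.1],0))
for k,(a,b,z) in P.items():
    X,r=tri([S,D],[a,b]); print(k,X.round(1),r, '' if z is None else (atz(S,a,z).round(1),atz(D,b,z).round(1)))
E
```

```text
weight_handle [ 600.8 -220.6  177.7] [array([0.6, 0.5]), array([ 0.9, -0.8])] (array([ 608., -229.,  175.]), array([ 599.8, -219.2,  175. ]))
check_weight [ 595.2 -211.2   39.1] [array([0.4, 0.3]), array([ 0.7, -0.5])] (array([ 597.3, -212.1,   39. ]), array([ 593.9, -212.2,   39. ]))
bar_mid [ 598.2 -213.3  116.9] [array([0.2, 0.2]), array([ 0.4, -0.3])] (array([ 588.9, -197.8,  125. ]), array([ 594.9, -223. ,  125. ]))
sleeve [ 701.7 -218.   121.4] [array([0.1, 0.1]), array([ 0.2, -0.2])] 
keeper [ 619.5 -216.9  138.1] [array([0., 0.]), array([ 0.1, -0.1])] 
pan [584.2 208.1  63.5] [array([-1.4, -1.2]), array([-1.2,  1.1])] (array([575.9, 211.9,  66. ]), array([587. , 208.8,  66. ]))
screw [383.2 -14.4  -1.6] [array([0.4, 0.2]), array([ 0.4, -0.2])] (array([383.2, -12.4,   0. ]), array([382.4, -17. ,   0. ]))
tape [548.5 -11.   -3.9] [array([0.4, 0.3]), array([ 0.5, -0.3])] (array([546.4,  -6.5,   0. ]), array([546.7, -16.6,   0. ]))
stand [ 573.6 -210.3   -4.2] [array([0.1, 0.1]), array([ 0.1, -0.1])] (array([ 569.7, -203.7,    0. ]), array([ 572.3, -214.5,    0. ]))
```

Run:
```python
import cv2
a=cv2.imread('pics/side0.png')[270:410,330:480]; cv2.imwrite('pics/side0z.png',cv2.resize(a,None,fx=5,fy=4.2,interpolation=cv2.INTER_CUBIC)[:600,:800])
a=cv2.imread('pics/scene0.png')[160:260,290:400]; cv2.imwrite('pics/scene0z.png',cv2.resize(a,None,fx=6,fy=6,interpolation=cv2.INTER_CUBIC)[:600,:800])
```

```text
(no output)
```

View pics/side0z.png

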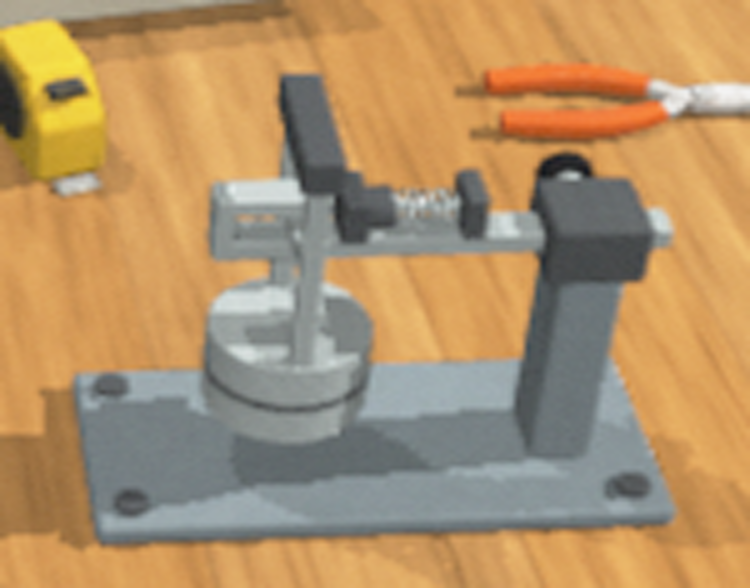

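View pics/scene0z.png

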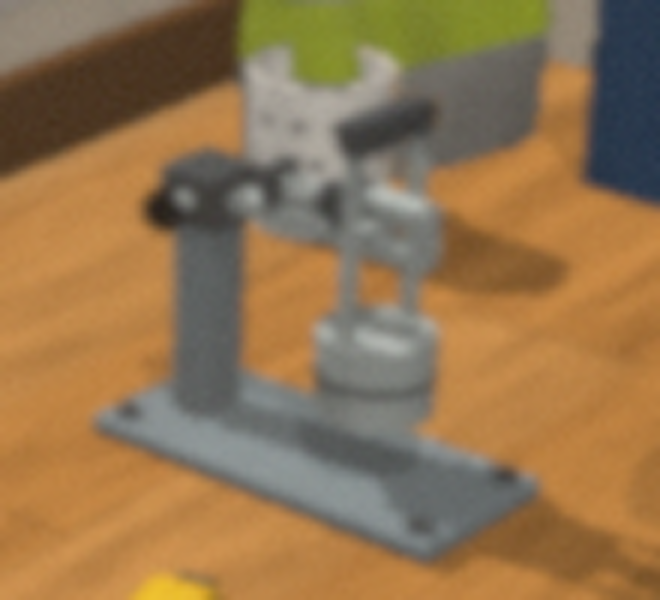

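Run:
```python
from rig import cams
from h import *
S,D=cams.camera_info("scene"),cams.camera_info("side")
d=lambda x,y:(330+x/5,270+y/4.2)
s=lambda x,y:(290+x/6,160+y/6)
a,b=atz(D,d(105,545),0),atz(D,d(672,525),0); print('side front edge',a,b,np.arctan2(*(b-a)[1::-1]))
a,b=atz(D,d(80,375),8),atz(D,d(102,528),8);print('side left edge top',a,b,np.arctan2(*(a-b)[1::-1])-np.pi/2)
a,b=atz(S,s(430,558),0),atz(S,s(97,428),0);print('scene long',a,b,np.arctan2(*(b-a)[1::-1]))
a,b=atz(S,s(430,548),6),atz(S,s(538,488),6);print('scene short',a,b)
# handle top edges in side (z=183): far-left (282,75), near-left(303,165), far right(320,75) near right (342,162)
for p in [(282,77),(303,168),(320,77),(343,165)]: print(atz(D,d(*p),183).round(1))
# handle ends in scene
for p in [(340,128),(355,150),(437,105),(415,98)]: print(atz(S,s(*p),183).round(1))
```

```text
side front edge [ 534.93726727 -257.76128284    0.        ] [ 728.07051605 -267.34011623    0.        ] -0.04955641151422588
side left edge top [ 538.98556658 -170.29164578    8.        ] [ 533.90828907 -256.03965866    8.        ] -0.05914255173680827
scene long [ 537.70593931 -174.46838026    0.        ] [ 731.77071206 -180.89462728    0.        ] -0.03310183302482063
scene short [ 536.96792271 -172.76282758    6.        ] [ 529.84026204 -251.29099729    6.        ]
[ 595.5 -195.9  183. ]
[ 590.8 -250.2  183. ]
[ 607.7 -197.2  183. ]
[ 603.4 -249.8  183. ]
[ 599.4 -181.6  183. ]
[ 579.7 -164.2  183. ]
[ 583.4 -231.7  183. ]
[ 595.6 -233.   183. ]
```

Run:
```python
from rig import ctrl,cams
from h import *
s=ctrl.sense(); W=cams.camera_info("wrist")
D=cams.camera_info("side"); print('mug',atz(D,(570,480),0),atz(D,(570,435),100))
T=Rq(s['ee_rot']); rc=T.T@Rq(W['attitude']); pc=T.T@(W['xyz']-s['eef_pos']); print(pc.round(1)); print(rc.round(3))
np.savez('cam.npz',rc=rc,pc=pc)
tgt=np.array([600,-221,260]); yaw=-0.06
x=np.array([np.cos(yaw),np.sin(yaw),0]);z=np.array([0,0,-1.]);Tt=np.c_[x,np.cross(z,x),z]
for zz in (230,260,300):
    t=np.array([600,-221,zz]); q=R.from_matrix(Tt@rc).as_quat()
    i=dict(W,xyz=t+Tt@pc,attitude=[q[3],*q[:3]])
    print(zz,proj(i,[600,-221,175]),proj(i,[600,-221,125]),proj(i,[700,-221,125]))
print('shift',tool(tgt-s['eef_pos'],s['ee_rot']), 'turn rotvec tool', R.from_matrix(T.T@Tt).as_rotvec()/(np.pi/4))
```

```text
mug [ 830.35701061 -441.81740536    0.        ] [ 806.13113717 -439.41921037  100.        ]
[   1.5  -73.8 -165.4]
[[ 1.    -0.    -0.   ]
 [-0.    -0.956 -0.294]
 [-0.     0.294 -0.956]]
230 [319.45828745 250.92710568] [319.82859409 231.88564885] [440.31134364 224.92993268]
260 [319.69674246 238.66556263] [319.99576567 223.28955576] [429.22908679 216.93445544]
300 [319.94360126 225.97189046] [320.1756908  214.03766482] [417.31577021 208.33939641]
shift [-0.22942554 -0.71092017 -0.0688168 ] turn rotvec tool [-2.61199117e-05  3.82580057e-05 -1.62846577e+00]
```

Request:
play_rows(
  steps=[
    [[-0.0191, -0.0592, -0.0057], [0, 0, 0]],
    [[-0.0191, -0.0592, -0.0057], [0, 0, 0]],
    [[-0.0191, -0.0592, -0.0057], [0, 0, 0]],
    [[-0.0191, -0.0592, -0.0057], [0, 0, 0]],
    [[-0.0191, -0.0592, -0.0057], [0, 0, 0]],
    [[-0.0191, -0.0592, -0.0057], [0, 0, 0]],
    [[-0.0191, -0.0592, -0.0057], [0, 0, 0]],
    [[-0.0191, -0.0592, -0.0057], [0, 0, 0]],
    [[-0.0191, -0.0592, -0.0057], [0, 0, 0]],
    [[-0.0191, -0.0592, -0.0057], [0, 0, 0]],
    [[-0.0191, -0.0592, -0.0057], [0, 0, 0]],
    [[-0.0191, -0.0592, -0.0057], [0, 0, 0]],
  ],
  grip=0,
  squeeze=60,
)

```text
time_s: 2.85
eef_pos: [601.1, -219.9, 259.9]
ee_rot: [0.0, 0.784, -0.621, 0.0]
force: [0.6, -0.4, 0.2]
grip_width: 0.997
```

Request:
play_rows(
  steps=[
    [[0, 0, 0], [0, 0, -0.181]],
    [[0, 0, 0], [0, 0, -0.181]],
    [[0, 0, 0], [0, 0, -0.181]],
    [[0, 0, 0], [0, 0, -0.181]],
    [[0, 0, 0], [0, 0, -0.181]],
    [[0, 0, 0], [0, 0, -0.181]],
    [[0, 0, 0], [0, 0, -0.181]],
    [[0, 0, 0], [0, 0, -0.181]],
    [[0, 0, 0], [0, 0, -0.181]],
    [[0, 0, 0], [0, 0, 0]],
    [[0, 0, 0], [0, 0, 0]],
    [[0, 0, 0], [0, 0, 0]],
  ],
)

```text
time_s: 4.05
eef_pos: [599.6, -221.3, 259.6]
ee_rot: [-0.0, 1.0, -0.031, -0.0]
force: [-0.1, 0.3, 0.1]
grip_width: 0.998
```

Run:
```python
from rig import ctrl, cams
from h import *
import cv2
s=ctrl.sense(); print(s); W=cams.camera_info("wrist")
im=cams.capture("wrist"); cv2.imwrite("pics/w1.png",im[:,:,::-1])
for t,z in (("weight_handle",175),("bar_mid",125),("sleeve",None),("keeper_place",None)):
    r=cams.tip_of("wrist",t)[:2]; print(t,[(x['pixel'],round(x['p'],2),atz(W,x['pixel'],z or 125).round(1)) for x in r])
```

```text
{'time_s': 4.05, 'joints': array([-5.36450354e-01,  5.53752753e-01,  1.01142477e+00, -4.47757955e-06,
        1.57651352e+00, -4.74074087e-01]), 'dq': array([-1.02546455e-03, -3.82252397e-04,  1.12178482e-04,  5.85130288e-04,
        7.10182219e-05, -1.34044639e-02]), 'tau': array([-4.37239933e-04, -5.34260917e+01, -2.74242389e+01, -2.19620024e-04,
        6.54444648e-04,  2.25664058e-02]), 'eef_pos': array([ 599.64854753, -221.25454892,  259.64354942]), 'ee_rot': array([-2.18533719e-05,  9.99513688e-01, -3.11830902e-02, -4.41319525e-05]), 'force': array([-0.144018  ,  0.326153  ,  0.13297774]), 'wrist_torque': array([-0.05254817, -0.05488772,  0.01655157]), 'grip_width': 0.9982969175285419}
weight_handle [([325.1, 237.1], 0.58, array([ 601.5, -220.4,  175. ]))]
bar_mid [([324.8, 220.1], 0.81, array([ 601.8, -218.7,  125. ]))]
sleeve [([429.7, 220.1], 0.68, array([ 697.6, -224.7,  125. ]))]
keeper_place [([348.2, 223.3], 0.73, array([ 623. , -223.1,  125. ]))]
```

View pics/w1.png

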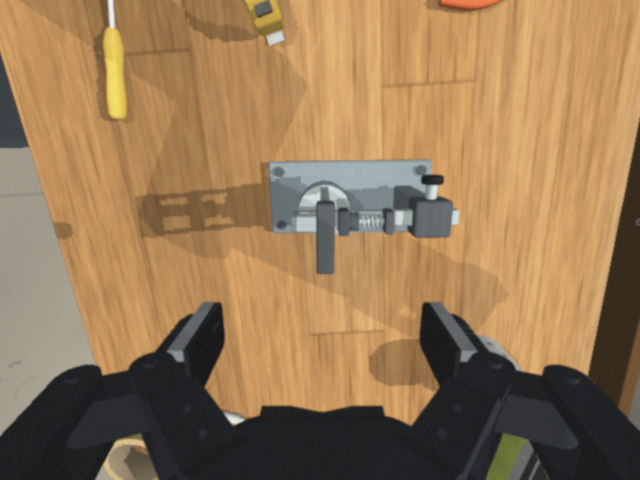

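Run:
```python
import cv2
a=cv2.imread('pics/w1.png')[150:285,260:470]; cv2.imwrite('pics/w1z.png',cv2.resize(a,None,fx=3.8,fy=3.8,interpolation=cv2.INTER_CUBIC)[:600,:800])
```

```text
(no output)
```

View pics/w1z.png

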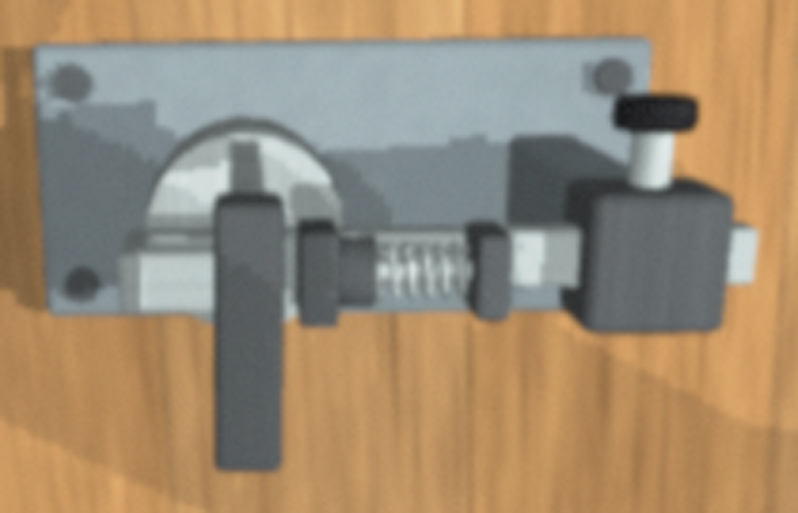

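Run:
```python
from rig import ctrl,cams
from h import *
W=cams.camera_info("wrist")
p=lambda x,y:(260+x/3.8,150+y/3.8)
for n,q,z in (('h tl',(217,198),183),('h tr',(282,196),183),('h bl',(217,468),183),('h br',(282,468),183),('keeper face top',(298,230),145),('keeper face bot?',(298,320),145),
 ('nose/upturn outer',(122,250),145),('nose near edge',(135,310),145),('sleeve TL',(597,195),140),('sleeve TR',(730,195),140),('sleeve BL',(590,330),140),('sleeve BR',(722,330),140)):
    print(n,atz(W,p(*q),z).round(1))
```

```text
h tl [ 597.3 -191.4  183. ]
h tr [ 609.7 -191.7  183. ]
h bl [ 593.7 -246.8  183. ]
h br [ 606.9 -247.6  183. ]
keeper face top [ 613.9 -206.4  145. ]
keeper face bot? [ 612.9 -227.2  145. ]
nose/upturn outer [ 574.3 -208.6  145. ]
nose near edge [ 576.1 -222.6  145. ]
sleeve TL [ 681.6 -203.5  140. ]
sleeve TR [ 711.4 -205.3  140. ]
sleeve BL [ 680.7 -235.1  140. ]
sleeve BR [ 711.3 -236.9  140. ]
```

Request:
play_rows(
  steps=[
    [[0.0014, -0.0013, 0.02], [0, 0, 0]],
    [[0.0014, -0.0013, 0.03], [0, 0, 0]],
    [[0, 0, 0.03], [0, 0, 0]],
    [[0, 0, 0.03], [0, 0, 0]],
    [[0, 0, 0.017], [0, 0, 0]],
    [[0, 0, 0.0098], [0, 0, 0]],
    [[0, 0, 0], [0, 0, 0]],
    [[0, 0, 0], [0, 0, 0]],
    [[0, 0, 0], [0, 0, 0]],
  ],
)

```text
time_s: 5.2
eef_pos: [602.3, -219.7, 158.2]
ee_rot: [0.0, 1.0, -0.03, 0.001]
force: [0.1, -0.2, -0.3]
grip_width: 1.0
```

Run:
```python
from rig import ctrl, cams
from h import *
import cv2
s=ctrl.sense(); print(s['eef_pos'],s['force'],s['time_s'])
im=cams.capture("wrist"); cv2.imwrite("pics/w2.png",im[:,:,::-1])
im=cams.capture("side")[270:410,330:480,::-1]; cv2.imwrite("pics/s2.png",cv2.resize(im,None,fx=4.2,fy=4.2,interpolation=cv2.INTER_CUBIC))
```

```text
[ 602.26414002 -219.69033889  158.19029008] [ 0.11958165 -0.1994437  -0.2719541 ] 5.2
```

View pics/w2.png

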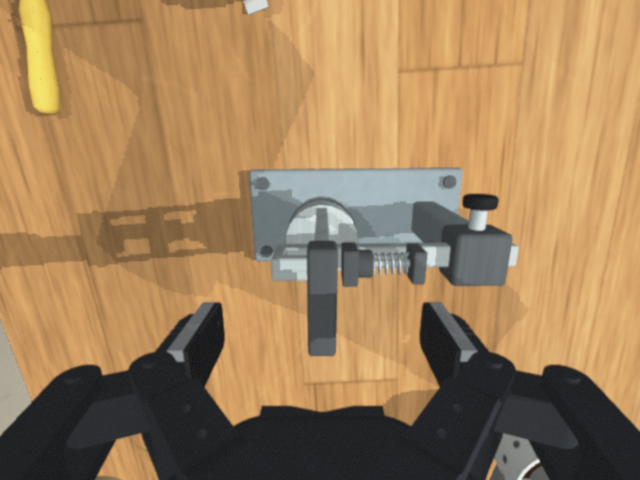

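View pics/s2.png

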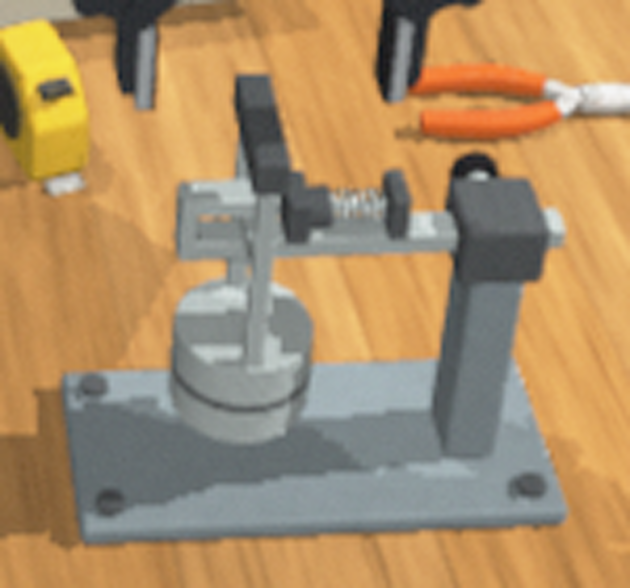

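Run:
```python
from rig import ctrl, cams
from h import *
s=ctrl.sense();W=cams.camera_info("wrist");D=cams.camera_info("side")
for c in ((364.5,295),(424.8,293.3)): print(atz(D,c,171),atz(D,c,158))
for q in ((309,241),(336,241),(309,355),(336,355)): print(atz(W,q,183).round(1))
print(proj(W,s['eef_pos']),proj(W,s['eef_pos']+[0,0,19]),proj(W,[602,-219.5,175]))
for dx in(-42,42):
  for dz in (0,13): print(proj(W,s['eef_pos']+[dx,0,dz]),proj(D,s['eef_pos']+[dx,0,dz]))
```

```text
[ 560.74020694 -194.36663939  171.        ] [ 564.21141426 -177.94632148  158.        ]
[ 658.86468236 -199.84081317  171.        ] [ 664.56762001 -183.54499916  158.        ]
[ 597.6 -188.3  183. ]
[ 609.4 -189.   183. ]
[ 593.5 -246.2  183. ]
[ 606.7 -246.9  183. ]
[323.18150121 282.77517246] [323.37200981 298.91939249] [323.10993312 297.029447  ]
[245.04003222 287.06219406] [366.43920353 311.30848519]
[239.38277751 298.00130991] [366.84314515 304.90717565]
[401.94576627 278.45398284] [418.14060959 307.89953991]
[407.95078999 288.84431395] [418.94170036 301.52823449]
```

Request:
play_rows(
  steps=[
    [[0, 0, 0], [0, 0, 0]],
    [[0, 0, 0], [0, 0, 0]],
    [[0, 0, 0], [0, 0, 0]],
    [[0, 0, 0], [0, 0, 0]],
    [[0, 0, 0], [0, 0, 0]],
    [[0, 0, 0], [0, 0, 0]],
  ],
  grip=0.65,
)

```text
time_s: 5.9
eef_pos: [601.9, -219.4, 157.1]
ee_rot: [-0.0, 1.0, -0.03, -0.0]
force: [-0.5, 0.1, 0.7]
grip_width: 0.352
```

Run:
```python
from rig import ctrl, cams
from h import *
import cv2
s=ctrl.sense(); print(s['eef_pos'],s['force'],s['time_s'],s['grip_width'])
a=cams.capture("wrist")[150:450,160:480,::-1]
b=cams.capture("side")[270:410,330:480,::-1]
a=cv2.resize(a,(430,403));b=cv2.resize(b,(432,403),interpolation=cv2.INTER_CUBIC)
cv2.imwrite("pics/c3.png",np.hstack([a,b])[:, :800])
```

```text
[ 601.85587391 -219.43398254  157.07960947] [-0.5486133   0.05977971  0.74483997] 5.9 0.35188972003210367
```

View pics/c3.png

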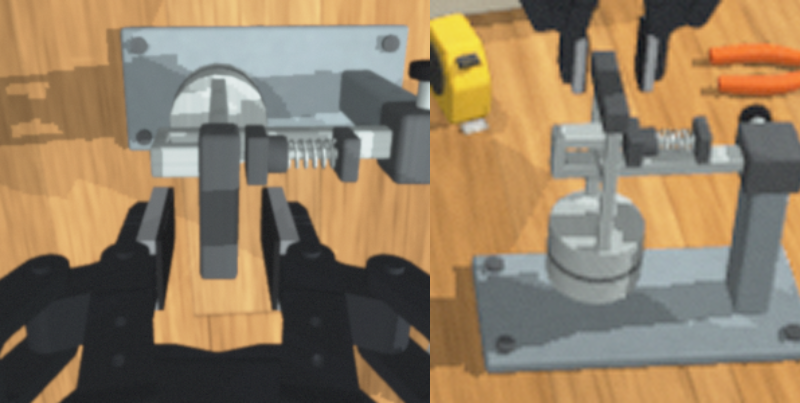

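Run:
```python
from rig import ctrl, cams
from h import *
import cv2
s=ctrl.sense();W=cams.camera_info("wrist");D=cams.camera_info("side")
print(tri([W,D],[(288,291),(384.5,302)]))
print(tri([W,D],[(160+265*.744,150+190*.744),(330+(643-430)*.347,270+90*.347)]))
# handle centre top corners
print(tri([W,D],[(160+201*.744,150+127*.744),(330+(594-430)*.347,270+53*.347)]))
print(tri([W,D],[(160+201*.744,150+277*.744),(330+(608-430)*.347,270+118*.347)]))
a=cams.capture("wrist")[260:400,240:420,::-1]
b=cams.capture("side")[265:330,360:440,::-1]
a=cv2.resize(a,(400,311),interpolation=cv2.INTER_CUBIC);b=cv2.resize(b,(400,325),interpolation=cv2.INTER_CUBIC)[:311]
cv2.imwrite("pics/c4.png",np.hstack([a,b]))
```

```text
(array([ 586.80088632, -216.53812624,  172.4218574 ]), [array([4.2, 0.8]), array([-1.3, -0.1])])
(array([ 619.18206422, -218.35148751,  172.4288468 ]), [array([1.4, 0.2]), array([-0.4,  0. ])])
(array([ 597.49343401, -190.89052445,  178.92298764]), [array([0.4, 0.1]), array([-0.1, -0. ])])
(array([ 593.27809813, -248.5450263 ,  179.57792825]), [array([-0.1, -0. ]), array([0., 0.])])
```

View pics/c4.png

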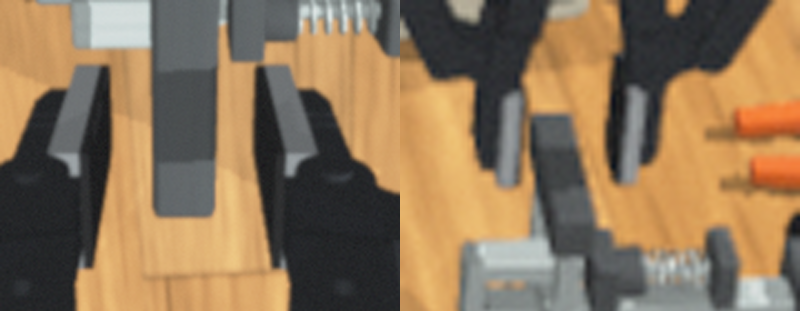

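Run:
```python
from rig import ctrl, cams
from h import *
s=ctrl.sense();W=cams.camera_info("wrist");D=cams.camera_info("side")
def aty(i,p,y):
    o,d=ray(i,p); return o+d*(y-o[1])/d[1]
for y in (-230.4,-219.4): print(aty(D,(381.4,302),y),aty(D,(360+225/5,265+184/5),y))
for y in (-208.4,-219.4): print(aty(W,(281.9,290.6),y),aty(W,(240+275*.45,290.6),y), 'back of strip',aty(W,(240+68*.45,260+155*.45),y))
```

```text
[ 580.46102874 -230.4         183.65311247] [ 618.06507943 -230.4         181.00957817]
[ 583.22480638 -219.4         174.68981619] [ 621.43189603 -219.4         172.00388875]
[ 584.28606981 -208.4         188.05091673] [ 619.56726229 -208.4         192.47230979] back of strip [ 583.95278796 -208.4         219.6759837 ]
[ 580.52840211 -219.4         164.23612255] [ 622.06089331 -219.4         169.44092023] back of strip [ 580.13606771 -219.4         201.46467758]
```

Request:
play_rows(
  steps=[
    [[0, 0, 0], [0, 0, 0]],
    [[0, 0, 0], [0, 0, 0]],
    [[0, 0, 0], [0, 0, 0]],
  ],
  grip=0.76,
)

```text
time_s: 6.4
eef_pos: [601.9, -219.5, 157.1]
ee_rot: [-0.0, 1.0, -0.03, 0.0]
force: [-0.1, -0.7, -0.3]
grip_width: 0.243
```

Run:
```python
from rig import ctrl, cams
from h import *
import cv2
s=ctrl.sense(); print(s['eef_pos'],s['force'],s['time_s'],s['grip_width'])
a=cams.capture("wrist")[220:400,220:440,::-1]
b=cams.capture("side")[255:335,350:450,::-1]
a=cv2.resize(a,(400,327),interpolation=cv2.INTER_CUBIC);b=cv2.resize(b,(400,320),interpolation=cv2.INTER_CUBIC)
cv2.imwrite("pics/c5.png",np.hstack([a[:320],b]))
```

```text
[ 601.86318472 -219.45383751  157.09174064] [-0.08298718 -0.67317717 -0.25586906] 6.4 0.24298902582811283
```

View pics/c5.png

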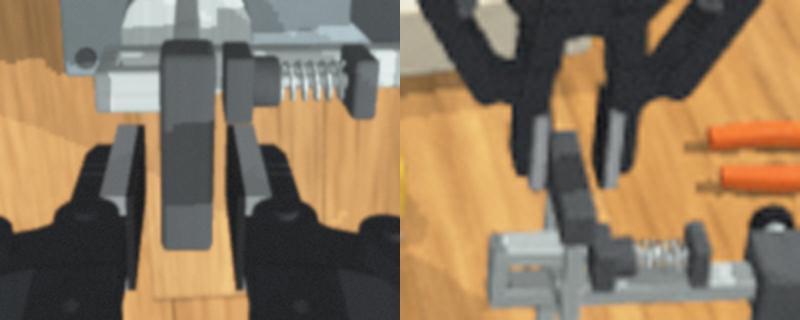

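Request:
play_rows(
  steps=[
    [[0, 0, 0], [0, 0, 0]],
    [[0, 0, 0], [0, 0, 0]],
    [[0, 0, 0.004], [0, 0, 0]],
    [[0, 0, 0.004], [0, 0, 0]],
    [[0, 0, 0.004], [0, 0, 0]],
    [[0, 0, 0], [0, 0, 0]],
    [[0, 0, 0], [0, 0, 0]],
  ],
  grip=0.65,
)

```text
time_s: 7.2
eef_pos: [601.8, -219.5, 148.0]
ee_rot: [-0.0, 1.0, -0.03, -0.0]
force: [-0.4, -1.3, -0.3]
grip_width: 0.349
```

```bash
cat > look.py <<'E'
from rig import ctrl, cams
from h import *
import cv2,sys
s=ctrl.sense(); print(s['eef_pos'].round(1),s['force'].round(2),s['wrist_torque'].round(3),s['time_s'],round(s['grip_width'],3))
a=cams.capture("wrist")[220:400,220:440,::-1]
b=cams.capture("side")[255:335,350:450,::-1]
a=cv2.resize(a,(400,327),interpolation=cv2.INTER_CUBIC);b=cv2.resize(b,(400,320),interpolation=cv2.INTER_CUBIC)
cv2.imwrite(f"pics/{sys.argv[1]}.png",np.hstack([a[:320],b]))
E
python3 look.py c6
```

```text
[ 601.8 -219.5  148. ] [-0.42 -1.29 -0.32] [ 0.059  0.047 -0.024] 7.2 0.349
```

View pics/c6.png

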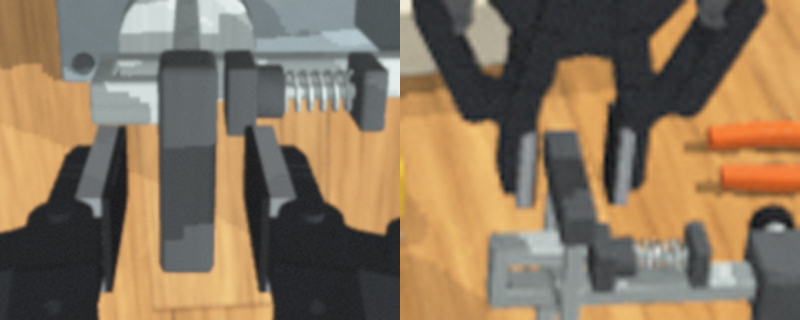

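Run:
```python
from rig import ctrl, cams
from h import *
import cv2
a=cams.capture("scene")[130:230,290:410,::-1]
cv2.imwrite("pics/sc7.png",cv2.resize(a,None,fx=6,fy=6,interpolation=cv2.INTER_CUBIC))
S=cams.camera_info("scene")
e=ctrl.sense()['eef_pos']
for z in (0,28): print(z,[(proj(S,e+[dx,dy,z])-[290,130])*6 for dx in (-17,17) for dy in (11,)])
```

```text
0 [array([400.10008384, 374.65126951]), array([335.57952155, 356.2449526 ])]
28 [array([403.27700081, 313.48053201]), array([338.02341447, 295.80322929])]
```

View pics/sc7.png

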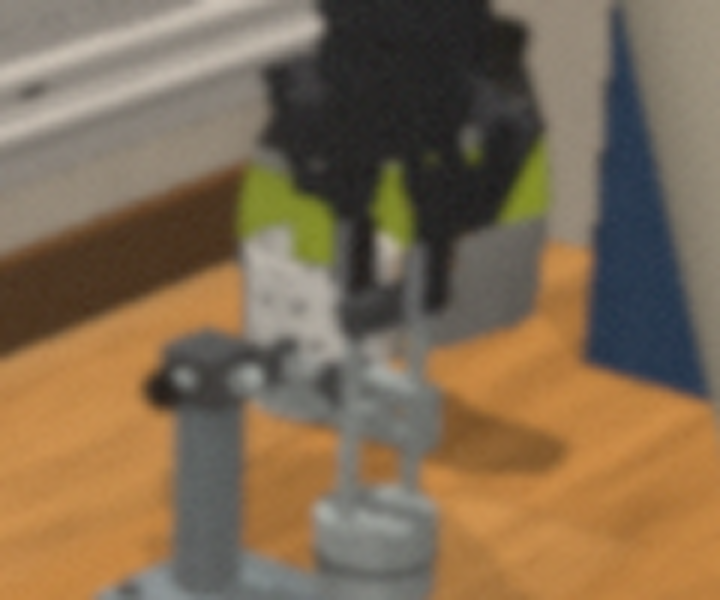

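Request:
play_rows(
  steps=[
    [[0, 0, 0.004], [0, 0, 0]],
    [[0, 0, 0.004], [0, 0, 0]],
    [[0, 0, 0.004], [0, 0, 0]],
    [[0, 0, 0.002], [0, 0, 0]],
    [[0, 0, 0], [0, 0, 0]],
    [[0, 0, 0], [0, 0, 0]],
  ],
)

```text
time_s: 7.95
eef_pos: [601.9, -219.4, 137.6]
ee_rot: [0.0, 1.0, -0.03, 0.0]
force: [1.1, -0.7, -0.6]
grip_width: 0.349
```

```bash
python3 look.py c8
```

```text
[ 601.9 -219.4  137.6] [ 1.13 -0.75 -0.6 ] [0.026 0.013 0.033] 7.95 0.349
```

View pics/c8.png

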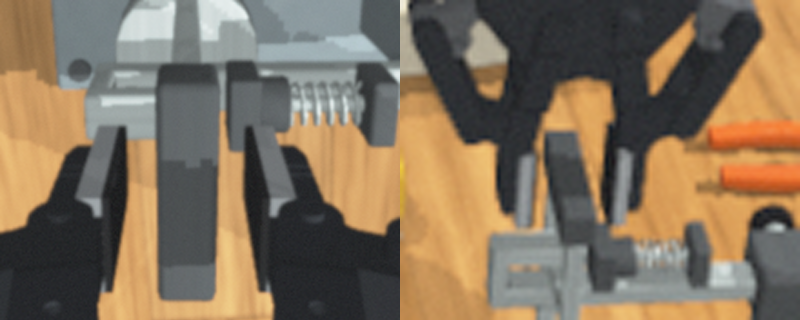

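Request:
play_rows(
  steps=[
    [[0, 0, 0.003], [0, 0, 0]],
    [[0, 0, 0.003], [0, 0, 0]],
    [[0, 0, 0.003], [0, 0, 0]],
    [[0, 0, 0], [0, 0, 0]],
    [[0, 0, 0], [0, 0, 0]],
  ],
)

```text
time_s: 8.55
eef_pos: [601.9, -219.4, 130.8]
ee_rot: [-0.0, 1.0, -0.03, -0.0]
force: [0.0, 0.1, -0.1]
grip_width: 0.351
```

```bash
python3 look.py c9
```

```text
[ 601.9 -219.4  130.8] [ 0.02  0.05 -0.06] [0.057 0.015 0.017] 8.55 0.351
```

View pics/c9.png

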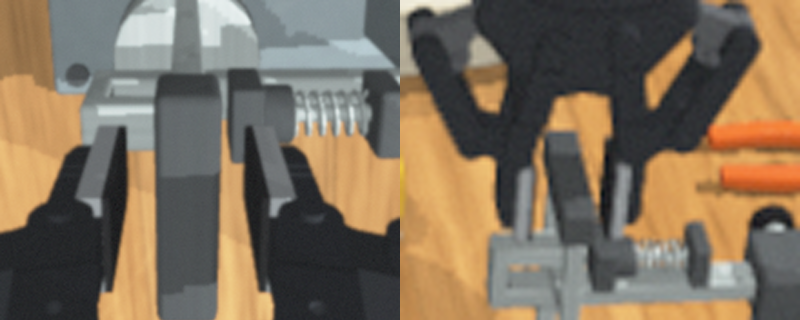

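Request:
play_rows(
  steps=[
    [[0, 0, 0], [0, 0, 0]],
    [[0, 0, 0], [0, 0, 0]],
    [[0, 0, 0], [0, 0, 0]],
    [[0, 0, 0], [0, 0, 0]],
    [[0, 0, 0], [0, 0, 0]],
    [[0, 0, 0], [0, 0, 0]],
  ],
  grip=1,
  squeeze=30,
)

```text
time_s: 9.25
eef_pos: [602.0, -219.5, 131.0]
ee_rot: [0.0, 1.0, -0.03, 0.0]
force: [-0.0, 0.0, 1.8]
grip_width: 0.161
```

Request:
play_rows(
  steps=[
    [[0, 0, 0], [0, 0, 0]],
    [[0, 0, 0], [0, 0, 0]],
    [[0, 0, 0], [0, 0, 0]],
  ],
  squeeze=110,
)

```text
time_s: 9.55
eef_pos: [602.0, -219.5, 131.2]
ee_rot: [0.0, 1.0, -0.03, 0.0]
force: [0.5, -0.7, 5.1]
grip_width: 0.143
```

```bash
python3 look.py c10
```

```text
[ 602.  -219.5  131.2] [ 0.51 -0.72  5.12] [ 0.065 -0.012  0.052] 9.55 0.143
```

View pics/c10.png

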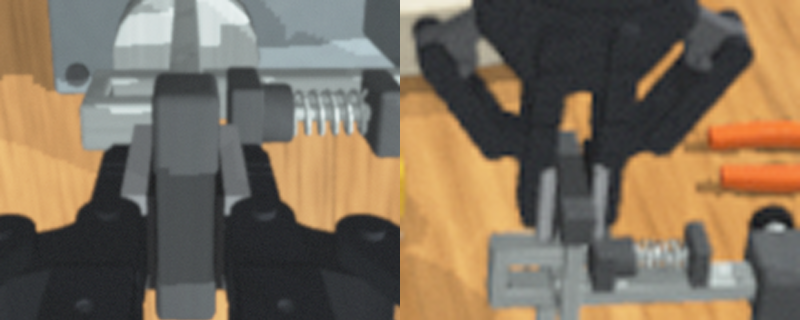

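Request:
play_rows(
  steps=[
    [[0, 0, -0.0007], [0, 0, 0]],
    [[0, 0, 0], [0, 0, 0]],
    [[0, 0, 0], [0, 0, 0]],
  ],
)

```text
time_s: 9.95
eef_pos: [601.9, -219.5, 131.2]
ee_rot: [-0.0, 1.0, -0.03, 0.0]
force: [2.1, -0.4, 2.4]
grip_width: 0.144
```

Request:
play_rows(
  steps=[
    [[0, 0, -0.0007], [0, 0, 0]],
    [[0, 0, 0], [0, 0, 0]],
    [[0, 0, 0], [0, 0, 0]],
  ],
)

```text
time_s: 10.25
eef_pos: [601.6, -219.3, 131.3]
ee_rot: [-0.0, 1.0, -0.03, -0.001]
force: [0.5, -0.9, -3.1]
grip_width: 0.141
```

Request:
play_rows(
  steps=[
    [[0, 0, -0.0007], [0, 0, 0]],
    [[0, 0, 0], [0, 0, 0]],
    [[0, 0, 0], [0, 0, 0]],
  ],
)

```text
time_s: 10.55
eef_pos: [601.6, -219.3, 132.0]
ee_rot: [-0.0, 1.0, -0.03, -0.001]
force: [-1.0, -0.1, -5.1]
grip_width: 0.142
```

Request:
play_rows(
  steps=[
    [[0, 0, -0.0007], [0, 0, 0]],
    [[0, 0, -0.0007], [0, 0, 0]],
    [[0, 0, 0], [0, 0, 0]],
    [[0, 0, 0], [0, 0, 0]],
    [[0, 0, 0], [0, 0, 0]],
  ],
)

```text
time_s: 11.05
eef_pos: [601.9, -219.4, 133.5]
ee_rot: [-0.0, 1.0, -0.03, -0.0]
force: [0.6, -0.4, -4.1]
grip_width: 0.145
```

```bash
python3 look.py c11
```

```text
[ 601.9 -219.4  133.5] [ 0.59 -0.38 -4.08] [-0.023 -0.039  0.022] 11.05 0.145
```

View pics/c11.png

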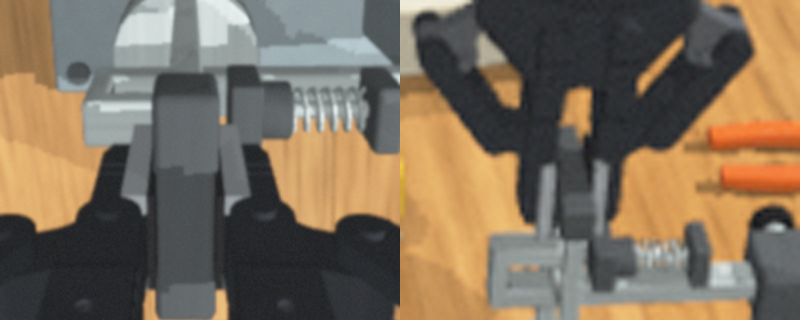

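Request:
play_rows(
  steps=[
    [[0.0014, 0, 0], [0, 0, 0]],
    [[0.0014, 0, 0], [0, 0, 0]],
    [[0.0014, 0, 0], [0, 0, 0]],
    [[0.0014, 0, 0], [0, 0, 0]],
    [[0, 0, 0], [0, 0, 0]],
    [[0, 0, 0], [0, 0, 0]],
  ],
)

```text
time_s: 11.75
eef_pos: [606.1, -219.7, 133.4]
ee_rot: [-0.0, 1.0, -0.03, -0.0]
force: [-1.1, -0.6, -5.1]
grip_width: 0.144
```

Request:
play_rows(
  steps=[
    [[0.0014, 0, 0], [0, 0, 0]],
    [[0, 0, 0], [0, 0, 0]],
    [[0, 0, 0], [0, 0, 0]],
  ],
)

```text
time_s: 12.05
eef_pos: [607.1, -219.8, 133.5]
ee_rot: [0.0, 1.0, -0.03, -0.0]
force: [-0.3, -0.4, -4.6]
grip_width: 0.144
```

Request:
play_rows(
  steps=[
    [[0.0014, 0, 0], [0, 0, 0]],
    [[0, 0, 0], [0, 0, 0]],
    [[0, 0, 0], [0, 0, 0]],
  ],
)

```text
time_s: 12.35
eef_pos: [608.2, -219.8, 133.5]
ee_rot: [0.0, 1.0, -0.03, 0.0]
force: [0.1, -0.5, -4.8]
grip_width: 0.141
```

Request:
play_rows(
  steps=[
    [[0.0014, 0, 0], [0, 0, 0]],
    [[0, 0, 0], [0, 0, 0]],
    [[0, 0, 0], [0, 0, 0]],
  ],
)

```text
time_s: 12.65
eef_pos: [609.2, -219.9, 133.5]
ee_rot: [0.0, 1.0, -0.03, 0.0]
force: [0.4, 0.1, -4.6]
grip_width: 0.141
```

Request:
play_rows(
  steps=[
    [[0.0014, 0, 0], [0, 0, 0]],
    [[0, 0, 0], [0, 0, 0]],
    [[0, 0, 0], [0, 0, 0]],
  ],
)

```text
time_s: 12.95
eef_pos: [610.2, -220.0, 133.4]
ee_rot: [-0.0, 1.0, -0.03, -0.0]
force: [-0.4, -0.0, -4.8]
grip_width: 0.145
```

Request:
play_rows(
  steps=[
    [[0.0014, 0, 0], [0, 0, 0]],
    [[0, 0, 0], [0, 0, 0]],
    [[0, 0, 0], [0, 0, 0]],
  ],
)

```text
time_s: 13.25
eef_pos: [611.1, -220.0, 133.4]
ee_rot: [-0.0, 1.0, -0.03, -0.0]
force: [-4.4, -0.7, -3.4]
grip_width: 0.14
```

Request:
play_rows(
  steps=[
    [[0.0014, 0, 0], [0, 0, 0]],
    [[0, 0, 0], [0, 0, 0]],
    [[0, 0, 0], [0, 0, 0]],
  ],
)

```text
time_s: 13.55
eef_pos: [612.3, -220.1, 133.5]
ee_rot: [-0.0, 1.0, -0.03, -0.0]
force: [-3.6, -0.0, -3.5]
grip_width: 0.147
```

Request:
play_rows(
  steps=[
    [[0.0014, 0, 0], [0, 0, 0]],
    [[0, 0, 0], [0, 0, 0]],
    [[0, 0, 0], [0, 0, 0]],
  ],
)

```text
time_s: 13.85
eef_pos: [613.3, -220.1, 133.4]
ee_rot: [-0.0, 1.0, -0.03, -0.0]
force: [-4.0, -0.3, -3.5]
grip_width: 0.144
```

Request:
play_rows(
  steps=[
    [[0.0014, 0, 0], [0, 0, 0]],
    [[0, 0, 0], [0, 0, 0]],
    [[0, 0, 0], [0, 0, 0]],
  ],
)

```text
time_s: 14.15
eef_pos: [614.4, -220.2, 133.4]
ee_rot: [-0.0, 1.0, -0.03, -0.0]
force: [-5.0, 0.7, -3.2]
grip_width: 0.143
```

```bash
python3 look.py c12
```

```text
[ 614.4 -220.2  133.4] [-5.02  0.73 -3.23] [0.015 0.969 0.097] 14.15 0.143
```

View pics/c12.png

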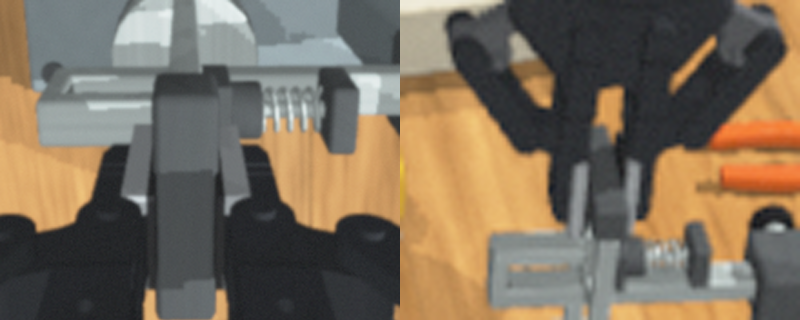

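Request:
play_rows(
  steps=[
    [[0.0007, 0, 0], [0, 0, 0]],
    [[0, 0, 0], [0, 0, 0]],
    [[0, 0, 0], [0, 0, 0]],
  ],
)

```text
time_s: 14.55
eef_pos: [614.9, -220.2, 133.4]
ee_rot: [-0.0, 1.0, -0.03, -0.0]
force: [-5.0, 0.6, -4.3]
grip_width: 0.144
```

Request:
play_rows(
  steps=[
    [[0.0007, 0, 0], [0, 0, 0]],
    [[0, 0, 0], [0, 0, 0]],
    [[0, 0, 0], [0, 0, 0]],
  ],
)

```text
time_s: 14.85
eef_pos: [615.4, -220.2, 133.4]
ee_rot: [-0.0, 1.0, -0.03, -0.0]
force: [-4.5, -0.4, -3.8]
grip_width: 0.141
```

```bash
python3 -c "
from rig import ctrl;s=ctrl.sense();print(s['force'],s['wrist_torque'],s['eef_pos'])"
```

```text
[-4.48814995 -0.44543242 -3.82903656] [0.09321344 0.95546832 0.07579679] [ 615.44617854 -220.22378386  133.44350568]
```

Request:
play_rows(
  steps=[
    [[0.0007, 0, 0], [0, 0, 0]],
    [[0, 0, 0], [0, 0, 0]],
    [[0, 0, 0], [0, 0, 0]],
  ],
)

```text
time_s: 15.15
eef_pos: [615.9, -220.3, 133.4]
ee_rot: [-0.0, 1.0, -0.03, -0.0]
force: [-5.8, 1.0, -3.7]
grip_width: 0.142
```

```bash
cat > f.py <<'E'
from rig import ctrl;s=ctrl.sense();print(s['force'].round(2),s['wrist_torque'].round(3),s['eef_pos'].round(2),s['time_s'])
E
python3 f.py
```

```text
[-5.8   1.02 -3.69] [0.145 1.04  0.05 ] [ 615.89 -220.28  133.41] 15.15
```

Request:
play_rows(
  steps=[
    [[0.0005, 0, 0], [0, 0, 0]],
    [[0, 0, 0], [0, 0, 0]],
    [[0, 0, 0], [0, 0, 0]],
  ],
)

```text
time_s: 15.45
eef_pos: [616.3, -220.3, 133.4]
ee_rot: [-0.0, 1.0, -0.03, -0.0]
force: [-5.3, 1.0, -3.2]
grip_width: 0.144
```

```bash
python3 f.py
```

```text
[-5.28  1.03 -3.15] [0.072 1.054 0.071] [ 616.27 -220.27  133.44] 15.45
```

Request:
play_rows(
  steps=[
    [[0.0005, 0, 0], [0, 0, 0]],
    [[0, 0, 0], [0, 0, 0]],
    [[0, 0, 0], [0, 0, 0]],
  ],
)

```text
time_s: 15.75
eef_pos: [616.5, -220.3, 133.4]
ee_rot: [-0.0, 1.0, -0.03, -0.0]
force: [-6.7, 0.8, -2.2]
grip_width: 0.143
```

```bash
python3 f.py
```

```text
[-6.72  0.82 -2.23] [0.129 1.19  0.045] [ 616.52 -220.3   133.42] 15.75
```

Request:
play_rows(
  steps=[
    [[0.0004, 0, 0], [0, 0, 0]],
    [[0, 0, 0], [0, 0, 0]],
    [[0, 0, 0], [0, 0, 0]],
  ],
)

```text
time_s: 16.05
eef_pos: [616.6, -220.3, 133.4]
ee_rot: [-0.0, 1.0, -0.03, -0.001]
force: [-7.2, 0.4, -2.2]
grip_width: 0.145
```

```bash
python3 f.py
```

```text
[-7.24  0.38 -2.22] [0.094 1.446 0.073] [ 616.59 -220.31  133.42] 16.05
```

Request:
play_rows(
  steps=[
    [[0, 0, -0.0007], [0, 0, 0]],
    [[0, 0, -0.0013], [0, 0, 0]],
    [[0, 0, 0], [0, 0, 0]],
  ],
)

```text
time_s: 16.35
eef_pos: [616.5, -220.2, 134.1]
ee_rot: [-0.0, 1.0, -0.03, -0.001]
force: [-5.9, -0.1, -7.3]
grip_width: 0.146
```

```bash
python3 f.py
```

```text
[-5.86 -0.12 -7.33] [-0.036  1.107  0.055] [ 616.51 -220.17  134.08] 16.35
```

Request:
play_rows(
  steps=[
    [[0.0002, 0, 0], [0, 0, 0]],
    [[0, 0, 0], [0, 0, 0]],
  ],
)

```text
time_s: 16.55
eef_pos: [616.6, -220.2, 134.1]
ee_rot: [-0.0, 1.0, -0.03, -0.001]
force: [-6.0, 1.1, -6.8]
grip_width: 0.141
```

```bash
python3 f.py
```

```text
[-6.    1.11 -6.81] [0.004 1.226 0.048] [ 616.59 -220.2   134.13] 16.55
```

Request:
play_rows(
  steps=[
    [[0, 0, -0.001], [0, 0, 0]],
    [[0, 0, 0], [0, 0, 0]],
    [[0, 0, 0], [0, 0, 0]],
  ],
)

```text
time_s: 16.85
eef_pos: [616.5, -220.2, 134.7]
ee_rot: [-0.0, 1.0, -0.03, -0.001]
force: [-5.8, 0.6, -7.5]
grip_width: 0.145
```

```bash
python3 f.py
```

```text
[-5.78  0.65 -7.48] [-0.008  1.196  0.019] [ 616.54 -220.16  134.71] 16.85
```

Request:
play_rows(
  steps=[
    [[0, 0, -0.001], [0, 0, 0]],
    [[0, 0, -0.001], [0, 0, 0]],
    [[0, 0, 0], [0, 0, 0]],
    [[0, 0, 0], [0, 0, 0]],
  ],
)

```text
time_s: 17.25
eef_pos: [616.6, -220.1, 136.2]
ee_rot: [-0.0, 1.0, -0.03, -0.001]
force: [-5.8, 0.8, -7.5]
grip_width: 0.14
```

```bash
python3 f.py
```

```text
[-5.82  0.75 -7.52] [0.063 1.195 0.019] [ 616.56 -220.13  136.2 ] 17.25
```

Request:
play_rows(
  steps=[
    [[0.0001, 0, -0.0015], [0, 0, 0]],
    [[0, 0, -0.0015], [0, 0, 0]],
    [[0, 0, -0.0015], [0, 0, 0]],
    [[0, 0, -0.0015], [0, 0, 0]],
    [[0, 0, 0], [0, 0, 0]],
    [[0, 0, 0], [0, 0, 0]],
  ],
)

```text
time_s: 17.85
eef_pos: [616.6, -220.2, 140.7]
ee_rot: [-0.0, 1.0, -0.03, -0.001]
force: [-6.4, -0.0, -7.2]
grip_width: 0.142
```

```bash
python3 f.py
```

```text
[-6.37 -0.02 -7.19] [0.02  1.238 0.054] [ 616.57 -220.15  140.74] 17.85
```

Request:
play_rows(
  steps=[
    [[0, 0, -0.0018], [0, 0, 0]],
    [[0, 0, -0.0018], [0, 0, 0]],
    [[0, 0, -0.0018], [0, 0, 0]],
    [[0, 0, -0.0018], [0, 0, 0]],
    [[0, 0, -0.0018], [0, 0, 0]],
    [[0, 0, 0], [0, 0, 0]],
  ],
)

```text
time_s: 18.45
eef_pos: [616.6, -220.2, 147.6]
ee_rot: [-0.0, 1.0, -0.03, -0.001]
force: [-6.9, -0.4, -6.5]
grip_width: 0.142
```

```bash
python3 f.py
```

```text
[-6.93 -0.44 -6.49] [0.053 1.295 0.078] [ 616.65 -220.22  147.63] 18.45
```

Request:
play_rows(
  steps=[
    [[0, 0, -0.002], [0, 0, 0]],
    [[0, 0, -0.002], [0, 0, 0]],
    [[0, 0, -0.002], [0, 0, 0]],
    [[0, 0, -0.002], [0, 0, 0]],
    [[0, 0, -0.002], [0, 0, 0]],
    [[0, 0, -0.002], [0, 0, 0]],
    [[0, 0, -0.002], [0, 0, 0]],
    [[0, 0, -0.002], [0, 0, 0]],
    [[0, 0, 0], [0, 0, 0]],
    [[0, 0, 0], [0, 0, 0]],
  ],
)

```text
time_s: 19.45
eef_pos: [617.3, -220.4, 160.5]
ee_rot: [0.0, 1.0, -0.03, 0.0]
force: [0.4, 0.6, -5.2]
grip_width: 0.143
```

```bash
python3 look.py c13
```

```text
[ 617.3 -220.4  160.5] [ 0.4   0.55 -5.16] [-0.024 -0.05  -0.033] 19.45 0.143
```

View pics/c13.png

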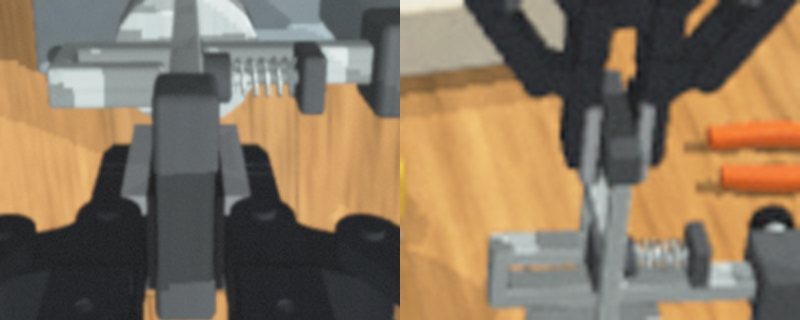

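Request:
play_rows(
  steps=[
    [[-0.005, 0, 0], [0, 0, 0]],
    [[-0.01, 0, 0], [0, 0, 0]],
    [[-0.012, 0, 0], [0, 0, 0]],
    [[-0.012, 0, 0], [0, 0, 0]],
    [[-0.012, 0, 0], [0, 0, 0]],
    [[-0.012, 0, 0], [0, 0, 0]],
    [[-0.012, 0, 0], [0, 0, 0]],
    [[-0.012, 0, 0], [0, 0, 0]],
    [[-0.012, 0, 0], [0, 0, 0]],
    [[-0.012, 0, 0], [0, 0, 0]],
    [[-0.012, 0, 0], [0, 0, 0]],
    [[-0.01, 0, 0], [0, 0, 0]],
    [[-0.005, 0, 0], [0, 0, 0]],
    [[0, 0, 0], [0, 0, 0]],
  ],
)

```text
time_s: 20.95
eef_pos: [513.7, -214.2, 160.6]
ee_rot: [0.0, 1.0, -0.03, 0.0]
force: [0.3, 0.1, -4.4]
grip_width: 0.144
```

Run:
```python
from rig import ctrl,cams
from h import *
import cv2
s=ctrl.sense(); print(s['eef_pos'].round(1),s['force'].round(2),s['time_s'],s['ee_rot'])
b=cams.capture("side"); cv2.imwrite("pics/s14.png",b[:,:,::-1])
D=cams.camera_info("side"); 
r=cams.tip_of("side","pan_centre"); print(r, [atz(D,x['pixel'],66) for x in r])
r=cams.tip_of("side","weight_handle"); print(r, proj(D,s['eef_pos']+[0,0,44]))
r=cams.tip_of("side","check_weight"); print(r, proj(D,s['eef_pos']+[0,0,44-136]))
```

```text
[ 513.7 -214.2  160.6] [ 0.35  0.12 -4.44] 20.95 [ 4.93131007e-05  9.99551881e-01 -2.99337151e-02  8.84039295e-05]
[] []
[{'pixel': [336.8, 286.4], 'p': 0.87}] [337.65816299 287.55267601]
[{'pixel': [333.7, 350.0], 'p': 0.66}] [335.89506763 352.47258582]
```

View pics/s14.png

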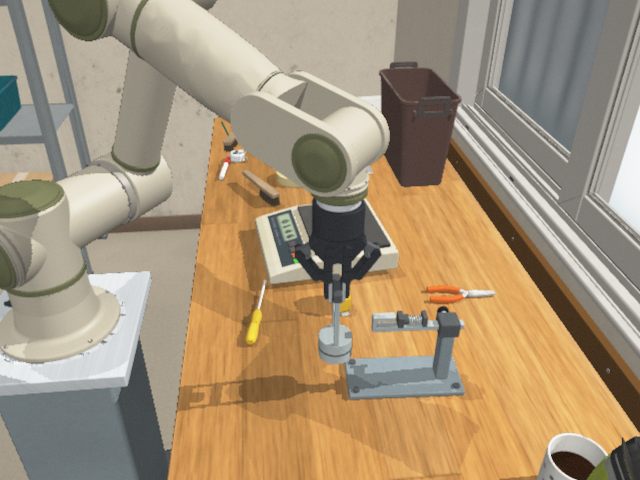

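Run:
```python
from rig import ctrl,cams
from h import *
D=cams.camera_info("side");S=cams.camera_info("scene")
c=np.array([atz(D,p,66) for p in ((300,206),(371,200),(389,243),(312,254))]);print(c.round(0),c.mean(0))
c=np.array([atz(S,p,66) for p in ((177,300),(246,259),(310,279),(240,330))]);print(c.round(0),c.mean(0))
s=ctrl.sense()
print(tool([584-513.7,208+214.2,0],s['ee_rot']))
```

```text
[[493. 298.  66.]
 [670. 311.  66.]
 [673. 114.  66.]
 [502.  88.  66.]] [584.75782793 202.96672388  66.        ]
[[652. 314.  66.]
 [664. 117.  66.]
 [498.  91.  66.]
 [489. 302.  66.]] [575.75388565 206.08855117  66.        ]
[ 6.01234759e-02 -5.67507747e-01  6.20574907e-06]
```

Request:
play_rows(
  steps=[
    [[0, 0, -0.01], [0, 0, 0]],
    [[0, 0, -0.02], [0, 0, 0]],
    [[0, 0, -0.02], [0, 0, 0]],
    [[0, 0, -0.02], [0, 0, 0]],
    [[0, 0, -0.02], [0, 0, 0]],
    [[0, 0, -0.02], [0, 0, 0]],
    [[0, 0, -0.01], [0, 0, 0]],
    [[0, 0, 0], [0, 0, 0]],
  ],
)

```text
time_s: 21.95
eef_pos: [514.4, -214.4, 251.6]
ee_rot: [0.001, 1.0, -0.03, 0.001]
force: [0.4, -0.4, -5.6]
grip_width: 0.145
```

Request:
play_rows(
  steps=[
    [[0.001, -0.01, 0], [0, 0, 0]],
    [[0.002, -0.02, 0], [0, 0, 0]],
    [[0.0032, -0.0315, 0], [0, 0, 0]],
    [[0.0032, -0.0315, 0], [0, 0, 0]],
    [[0.0032, -0.0315, 0], [0, 0, 0]],
    [[0.0032, -0.0315, 0], [0, 0, 0]],
    [[0.0032, -0.0315, 0], [0, 0, 0]],
    [[0.0032, -0.0315, 0], [0, 0, 0]],
    [[0.0032, -0.0315, 0], [0, 0, 0]],
    [[0.0032, -0.0315, 0], [0, 0, 0]],
    [[0.0032, -0.0315, 0], [0, 0, 0]],
    [[0.0032, -0.0315, 0], [0, 0, 0]],
    [[0.0032, -0.0315, 0], [0, 0, 0]],
    [[0.0032, -0.0315, 0], [0, 0, 0]],
    [[0.0032, -0.0315, 0], [0, 0, 0]],
    [[0.0032, -0.0315, 0], [0, 0, 0]],
    [[0.0032, -0.0315, 0], [0, 0, 0]],
    [[0.0032, -0.0315, 0], [0, 0, 0]],
    [[0.002, -0.02, 0], [0, 0, 0]],
    [[0.001, -0.01, 0], [0, 0, 0]],
  ],
)

```text
time_s: 23.95
eef_pos: [581.5, 207.3, 249.9]
ee_rot: [-0.0, 1.0, -0.029, -0.001]
force: [-0.4, 0.1, -4.9]
grip_width: 0.142
```

Request:
play_rows(
  steps=[
    [[0, 0, 0.01], [0, 0, 0]],
    [[0, 0, 0.02], [0, 0, 0]],
    [[0, 0, 0.02], [0, 0, 0]],
    [[0, 0, 0.02], [0, 0, 0]],
    [[0, 0, 0.01], [0, 0, 0]],
    [[0, 0, 0], [0, 0, 0]],
    [[0, 0, 0], [0, 0, 0]],
  ],
)

```text
time_s: 24.65
eef_pos: [582.2, 205.2, 191.1]
ee_rot: [-0.0, 1.0, -0.03, 0.0]
force: [-0.5, -0.5, -5.1]
grip_width: 0.143
```

Run:
```python
from rig import ctrl,cams
from h import *
import cv2
s=ctrl.sense(); print(s['eef_pos'].round(1),s['force'].round(2),s['time_s'])
D=cams.camera_info("side")
a=cams.capture("side")[130:330,220:460,::-1]; b=cams.capture("scene")[180:400,130:380,::-1]; 
cv2.imwrite("pics/p15.png",np.hstack([cv2.resize(a,(400,333)),cv2.resize(b,(380,333))]))
print([(n,cams.tip_of("side",n)) for n in ("check_weight","pan_centre")],proj(D,s['eef_pos']+[0,0,44-136]))
```

```text
[582.2 205.2 191.1] [-0.52 -0.47 -5.11] 24.65
[('check_weight', [{'pixel': [343.2, 210.9], 'p': 0.77}]), ('pan_centre', [{'pixel': [341.6, 223.9], 'p': 0.94}])] [342.13600508 211.25234773]
```

View pics/p15.png

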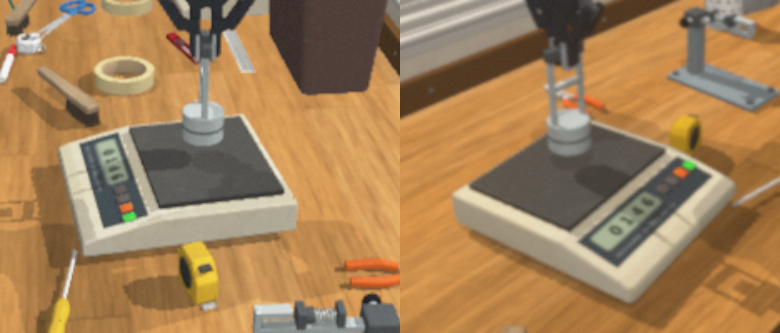

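Request:
play_rows(
  steps=[
    [[0, 0, 0.008], [0, 0, 0]],
    [[0, 0, 0.012], [0, 0, 0]],
    [[0, 0, 0.01], [0, 0, 0]],
    [[0, 0, 0.005], [0, 0, 0]],
    [[0, 0, 0], [0, 0, 0]],
    [[0, 0, 0], [0, 0, 0]],
  ],
)

```text
time_s: 25.45
eef_pos: [582.1, 205.5, 164.3]
ee_rot: [-0.0, 1.0, -0.03, 0.0]
force: [-0.0, 0.7, -5.4]
grip_width: 0.14
```

Request:
play_rows(
  steps=[
    [[0, 0, 0.0014], [0, 0, 0]],
    [[0, 0, 0.0014], [0, 0, 0]],
    [[0, 0, 0], [0, 0, 0]],
  ],
)

```text
time_s: 25.75
eef_pos: [581.9, 205.5, 162.1]
ee_rot: [-0.0, 1.0, -0.03, -0.0]
force: [0.2, 0.4, -6.2]
grip_width: 0.146
```

Request:
play_rows(
  steps=[
    [[0, 0, 0.0014], [0, 0, 0]],
    [[0, 0, 0.0014], [0, 0, 0]],
    [[0, 0, 0], [0, 0, 0]],
  ],
)

```text
time_s: 26.05
eef_pos: [581.9, 205.5, 159.8]
ee_rot: [0.0, 1.0, -0.03, -0.0]
force: [-0.2, -0.8, -4.9]
grip_width: 0.141
```

Request:
play_rows(
  steps=[
    [[0, 0, 0.0012], [0, 0, 0]],
    [[0, 0, 0], [0, 0, 0]],
    [[0, 0, 0], [0, 0, 0]],
  ],
)

```text
time_s: 26.35
eef_pos: [582.0, 205.5, 159.1]
ee_rot: [-0.0, 1.0, -0.03, 0.0]
force: [-0.0, 0.7, -4.7]
grip_width: 0.141
```

Request:
play_rows(
  steps=[
    [[0, 0, 0.0012], [0, 0, 0]],
    [[0, 0, 0], [0, 0, 0]],
    [[0, 0, 0], [0, 0, 0]],
  ],
)

```text
time_s: 26.65
eef_pos: [582.2, 205.6, 158.6]
ee_rot: [-0.0, 1.0, -0.03, 0.0]
force: [0.5, 0.0, -1.2]
grip_width: 0.143
```

Request:
play_rows(
  steps=[
    [[0, 0, 0.0009], [0, 0, 0]],
    [[0, 0, 0], [0, 0, 0]],
    [[0, 0, 0], [0, 0, 0]],
  ],
)

```text
time_s: 26.95
eef_pos: [582.4, 205.7, 158.5]
ee_rot: [-0.0, 1.0, -0.03, 0.001]
force: [-1.0, 2.0, 5.9]
grip_width: 0.143
```

Request:
play_rows(
  steps=[
    [[0, 0, 0], [0, 0, 0]],
    [[0, 0, 0], [0, 0, 0]],
    [[0, 0, 0], [0, 0, 0]],
    [[0, 0, 0], [0, 0, 0]],
  ],
  squeeze=20,
)

```text
time_s: 27.35
eef_pos: [582.4, 205.7, 158.5]
ee_rot: [-0.0, 1.0, -0.03, 0.001]
force: [-0.7, 1.5, 5.1]
grip_width: 0.14
```

Request:
play_rows(
  steps=[
    [[0, 0, 0], [0, 0, 0]],
    [[0, 0, 0], [0, 0, 0]],
    [[0, 0, 0], [0, 0, 0]],
    [[0, 0, 0], [0, 0, 0]],
    [[0, 0, 0], [0, 0, 0]],
    [[0, 0, 0], [0, 0, 0]],
  ],
  grip=0.4,
)

```text
time_s: 27.95
eef_pos: [582.0, 205.5, 157.5]
ee_rot: [0.0, 1.0, -0.03, -0.0]
force: [0.1, -0.5, -0.6]
grip_width: 0.602
```

Run:
```python
from rig import ctrl,cams
from h import *
import cv2
s=ctrl.sense(); print(s['eef_pos'].round(1),s['force'].round(2),s['time_s'],s['grip_width'])
a=cams.capture("side")[130:330,220:460,::-1]; b=cams.capture("wrist")[:,:,::-1]; 
cv2.imwrite("pics/p16.png",np.hstack([cv2.resize(a,(400,333)),cv2.resize(b,(400,300),)[:300].copy() if 0 else cv2.resize(b,(400,333))]))
```

```text
[582.  205.5 157.5] [ 0.09 -0.48 -0.64] 27.95 0.6022320323720581
```

View pics/p16.png

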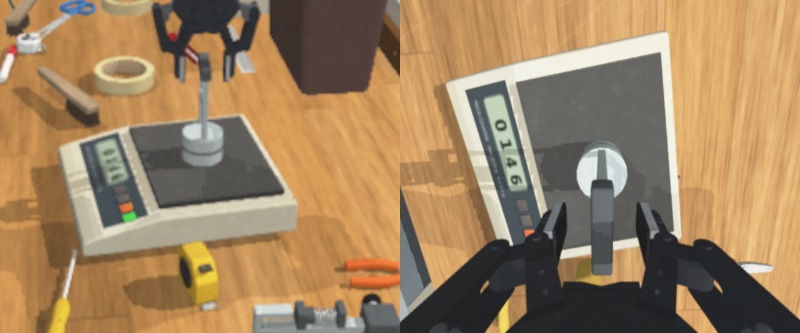

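Released; the weight stands at mid-pan between the open fingers. Next, straight up and clear.

Request:
play_rows(
  steps=[
    [[0, 0, -0.008], [0, 0, 0]],
    [[0, 0, -0.015], [0, 0, 0]],
    [[0, 0, -0.025], [0, 0, 0]],
    [[0, 0, -0.03], [0, 0, 0]],
    [[0, 0, -0.03], [0, 0, 0]],
    [[0, 0, -0.03], [0, 0, 0]],
    [[0, 0, -0.02], [0, 0, 0]],
    [[0, 0, -0.01], [0, 0, 0]],
    [[0, 0, 0], [0, 0, 0]],
    [[0, 0, 0], [0, 0, 0]],
    [[0, 0, 0], [0, 0, 0]],
    [[0, 0, 0], [0, 0, 0]],
  ],
)

```text
time_s: 29.25
eef_pos: [581.8, 205.5, 282.8]
ee_rot: [0.0, 1.0, -0.03, -0.001]
force: [0.0, -0.1, 0.0]
grip_width: 0.6
```

Run:
```python
from rig import ctrl,cams
from h import *
import cv2
s=ctrl.sense(); print(s['eef_pos'].round(1),s['force'].round(2),s['time_s'],s['grip_width'])
D=cams.camera_info("side");S=cams.camera_info("scene")
A=cams.capture("side");B=cams.capture("scene");a=A[80:330,200:470,::-1]; b=B[150:400,130:400,::-1]
cv2.imwrite("pics/p17.png",np.hstack([cv2.resize(a,(400,370)),cv2.resize(b,(400,370))]))
for n in ("check_weight","weight_handle","pan_centre","tape_measure","screwdriver"):
    r,t=cams.tip_of("side",n),cams.tip_of("scene",n)
    if r and t: print(n,r[0]['pixel'],tri([D,S],[r[0]['pixel'],t[0]['pixel']]))
    else: print(n,r,t)
```

```text
[581.8 205.5 282.8] [ 0.   -0.05  0.02] 29.25 0.6002658911605406
check_weight [340.5, 222.5] (array([576.56360803, 211.07030847,  62.39925851]), [array([-1.6,  1.5]), array([-1.8, -1.6])])
weight_handle [340.7, 168.6] (array([578.1588801 , 205.1980081 , 207.61929026]), [array([ 0.9, -1.1]), array([1.1, 1.1])])
pan_centre [340.9, 223.9] (array([579.85561977, 207.37916717,  63.75445667]), [array([-0.3,  0.3]), array([-0.4, -0.3])])
tape_measure [338.5, 306.7] (array([546.2843233 ,  -6.4252679 ,  -5.16932651]), [array([-0.7,  0.5]), array([-0.6, -0.4])])
screwdriver [258.3, 310.7] (array([383.60746144, -12.575364  ,   3.72250046]), [array([-0.4,  0.2]), array([-0.4, -0.2])])
```

View pics/p17.png

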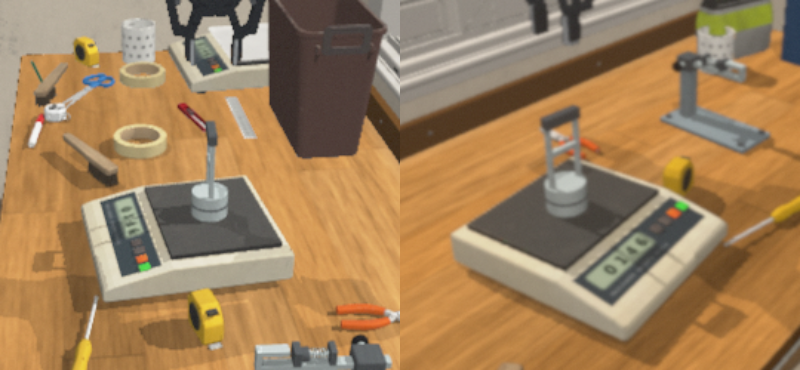

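The weight stands upright within about 5 mm of the pan centre. The arm is clear of it, and the tape measure and screwdriver have not moved.

```bash
python3 -c "
from rig import ctrl
print(ctrl.finish_job())"
```

```text
the job is handed in; nothing more can be done
None
```

The check weight is off the hook and standing upright near the middle of the scale's pan. I handed the job in at about 29.6 s of the 69 s allowed; no verdict came back.

**Unhooking:** I gripped the handle and raised the weight 2 mm to take its load off the bar. I then pushed it along the stand's +x and met the keeper after about 9 mm. About 6 mm further on it reached the hard stop, where I read about 7 N against the 11 N limit. I kept the push on while lifting the weight 29 mm out of the hook, then took it away over the nose to -x.

**Setting down:** The weight touched the pan gently. The highest force I read there was about 6 N upward on the tool with the weight down, so roughly 11 N on the pan against the 60 N limit.

**Last checks:**
- Both cameras place the weight's base about 5 mm from the pan centre, and it looks upright in both pictures.
- The gripper was about 125 mm above where it let go, reading no force.
- The tape measure and screwdriver were within about 5 mm of their first measured positions, which is within the measuring error.

**Disagreements:**
- **Fingertip position:** all three cameras showed the real fingertips about 28 mm higher than the stated tool point. I went by the pictures and stepped down with force checks. The arm met nothing at a reported 138 mm, below the 145 mm nose top, which confirmed it.
- **Heights from the cameras:** the final triangulated heights were a few mm off. The weight's base came out at 62 mm where the pan is 66 mm, and the handle at 208 mm where 202 mm was expected. I put that down to calibration and network error.

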